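Sweep the rubber stoppers into the catch tray

ROBOT

A 6-joint arm with a two-finger parallel gripper is mounted at the origin on a cart in front of the work surface, level with it; the furniture and walls round the work are solid. World frame = base frame: x ahead of the robot, y to its left, z up, the work surface at z = 0. Lengths are in m, angles in rad, forces in N, time in s.
With the tool pointing down it reaches from about 0.35 to 0.975 m from the base axis. Payload 4.9 kg.
Tool frame: the origin (TCP) lies at the very end of the fingers, on their centre line; the grasp point (between the pads) lies 19 mm behind it; z points along the fingers, y is the line along which they close (so a half turn about z gives the same grasp; the last joint's range is limited). The gripper opens to 85 mm and grips with 20 to 120 N. Pads are 22 mm wide; open, the fingers measure 114 mm over their backs; the gripper's body (76 mm by 85 mm) begins 54 mm behind the grasp point. The pads swing forward as they close: fully open they stand 13 mm farther back than shut.
Start: joints at [0.999, 0.053, 1.613, -0, 1.476, -0.119], TCP at [0.273, 0.562, 0.231] pointing down, gripper open.
Joint ranges: [-3.01, 3.01], [-1.01, 2.22], [0.06, 2.58], [-1.02, 4.17], [0.09, 2.62], [-3.14, 3.14]. Speed limits (rad/s): [2.57, 2.57, 3.14, 3.14, 3.14, 3.14].

INTERFACE

Orientations are given as a 3x3 rotation matrix whose columns are the frame's x, y, z axes.
In Python, from rig import arm gives the robot as it stands.
- The arm moves only by the tool play_rows, never from a script. Its argument "moves" is one flat list of numbers, 7 for each row, row after row: the shift along the tool's x, y, z normalised to -1 to 1, where 1 is 20 mm, then the turn, a rotation vector about the tool's x, y, z normalised to -1 to 1, where 1 is 0.12 rad, then the finger opening in mm, from 0 to 85.4. A call has 1 to 20 rows; each row shifts and turns the commanded pose from where the row before left it, along the tool's axes as they then stand; what a row does not reach is not made up. A row lasts 1/8 s, in which the tool goes at most 62.5 mm and 10.7 degrees, less where a joint would pass 70% of its speed; a pose out of reach is approached as far as the arm can. A call with a number of a shift or a turn outside -1 to 1 is refused whole. A call with a gripper value outside its range is refused whole. The fingers move at their own pace and stop on an object; "newtons" is the grip in N (left out, the last holds). Time passes only in rows, so rows that do not move let the fingers close. It gives the time, the measured TCP pose, the force, the opening and the grip force at its end, in the units of the state.
- arm.get_obs(): the state, without advancing time (a new reading comes with each control period).
- arm.grab_frame(name): name is "scene" or "top"; returns (picture, depth): 420x560x3 uint8, blue, green, red; 420x560 float32, m along the optical axis (not along the pixel's ray), 0 where there is no reading.
- arm.camera_params(name): a dict with "mtx" (3x3 intrinsics, pixels), "k1" (the pictures are not rectified: a ray, as slopes to the right and down, at radius r is drawn at 1 + k1 r^2 times it, then the intrinsics apply), "R" (3x3) and "t" (3): a world point X has camera coordinates R X + t. Camera axes: x right, y down, z forward; pixel columns grow to the right and rows downward; lengths in m; the calibration is good to about 2 mm. A picture is of the moment at which its call begins. camera_params takes no time and is no camera call.
- arm.finish_job(): hands the job in; it is judged then, once.
The state is a dict: "t": time; "q": joint angles; "joint_vel": joint speeds; "tau": joint torques, N m; "ee_pos": TCP position; "eef_rot": TCP orientation; "contact_force": force on the tool from outside, world axes, zero at the start; "ft_torque": the same for the moment, N m; "finger_gap": opening from 0.0 (shut) to 1.0 (fully open); "finger_force": force on a finger pad.
Only numpy, scipy, OpenCV 4.12 (cv2) and the standard library are available. Lean on these libraries where they do the work, as an engineer would, in place of code of your own. Each camera call takes 0.05 s, during which the arm holds its last target. There are 200 camera calls.

TASK

Clear the bench: with the fingertips, sweep all three black rubber stoppers (small, medium and large) along the worktop into the open-fronted steel catch tray, until each lies wholly inside it, past its mouth and within its walls. Slide them gently, without flicking them, and do not pick up or lift any; in any order, singly or together. Leave the dropper bottle which stands in their row, the petri dish, the marker and the timer where they are.

Things in the scene. Friction and masses are not known exactly. Their poses are not given: they have to be found in the camera images.
- catch_tray: Low steel tray fixed to the worktop at the robot's left, open at one end like a dustpan. Inside 170 mm wide (its x) by 130 mm long (its y); walls 4 mm thick, 28 mm high with the rim. Origin mid-inside, on the worktop: back wall at its y = +65 mm, sides at x = +-85 mm, open mouth at y = -65 mm. Floor flush with the worktop: no step or lip.
- tray_mouth (a point): Middle of the tray's mouth edge, on the worktop; its axes are the tray's (y points into the tray). The mouth faces right (world -y), turned by up to 17 degrees; at each side of it a wing 30 mm long flares outward by 34 degrees.
- stopper_small_center (a point): Centre (half-way up) of the small black rubber stopper: a solid tapered plug standing loose on its wide end, 24 mm across at the foot, 20 mm across at the top, 18 mm high. Weighs 15 to 60 g; slides flat when pushed low down.
- stopper_medium_center (a point): Centre (half-way up) of the medium black rubber stopper: a solid tapered plug standing loose on its wide end, 30 mm across at the foot, 25 mm across at the top, 22 mm high. Weighs 15 to 60 g; slides flat when pushed low down.
- stopper_large_center (a point): Centre (half-way up) of the large black rubber stopper: a solid tapered plug standing loose on its wide end, 36 mm across at the foot, 30 mm across at the top, 26 mm high. Weighs 15 to 60 g; slides flat when pushed low down.
- dropper_bottle: White dropper bottle with a black cap, 32 mm across, 76 mm high (cap 20 mm across, from 51 mm up), loose, standing upright in the same row as the stoppers, about 80 mm from its neighbours; origin at the centre of its underside. To be left alone.
- petri_dish: Closed petri dish, 91 mm across, 15 mm high, loose, beyond the row; origin at the centre of its underside. To be left alone.
- marker: Blue marker pen, 130 mm long (its y axis), 13 mm thick, lying loose near the worktop's front edge; origin at the middle of its underside. To be left alone.
- timer: White bench timer, 62 x 66 x 20 mm, loose, to the right of the row; origin at the centre of its underside. To be left alone.
- stopper_small: The small rubber stopper itself; origin at the centre of its wide end (underside when standing).
- stopper_medium: The medium rubber stopper itself; origin at the centre of its wide end (underside when standing).
- stopper_large: The large rubber stopper itself; origin at the centre of its wide end (underside when standing).

How it is judged:
By the outcome, as a careful person would: the job done as asked, in the order asked, and still so for the second after the job is handed in, with the robot touching nothing.
It also fails if it takes over 72 s, if anything falls off the work surface, if the arm or the gripper's body presses on something with over 40 N, if the wrist force passes 120 N, or if a joint passes its speed limit or range.

## Working session

There is one attempt and no reset: what is moved stays moved. The work goes in short steps, Python scripts to look and compute and a tool call to move; the robot and the scene stay as the last step left them, time stands still between calls to the robot, and variables do not carry over. Pictures are saved under pics/ and viewed, at most 10 in all, crops included, and the job is handed in when it is done.

Besides the shell and the picture viewer there is one more tool, called after "Call:" by a JSON object that holds its "name" and its "arguments", one argument or row to a line. play_rows: Moves the arm, as the interface text tells. Its arguments: {"type":"object","properties":{"moves":{"type":"array","items":{"type":"number"}},"newtons":{"type":"number"}},"required":["moves"]}

```bash
mkdir -p pics
cat > h.py <<'E'
import numpy as np,cv2
from rig import arm
def ray(P,uv,z):
    K=np.array(P["mtx"]);R=np.array(P["R"]);t=np.array(P["t"]).ravel()
    d=(np.array(uv,float)-K[:2,2])/[K[0,0],K[1,1]]
    s=d.copy()
    for _ in range(20): s=d/(1+P["k1"]*(s@s))
    w=R.T@np.array([s[0],s[1],1]);c=-R.T@t
    return c+w*(z-c[2])/w[2]
E
python3 - <<'E'
from h import *
for n in("scene","top"):
    im,d=arm.grab_frame(n);cv2.imwrite(f"pics/{n}0.png",im);np.save(f"{n}0.npy",d)
    P=arm.camera_params(n);R=np.array(P["R"]);print(n,(-R.T@np.array(P["t"]).ravel()).round(3),R.round(2).tolist())
o=arm.get_obs();print(o["ee_pos"],o["eef_rot"],o["finger_gap"])
E
```

```text
scene [-0.031 -0.342  0.888] [[0.44, -0.9, 0.01], [-0.7, -0.35, -0.62], [0.56, 0.27, -0.78]]
top [ 0.468 -0.032  1.247] [[-0.03, -1.0, -0.01], [-1.0, 0.03, -0.09], [0.09, 0.0, -1.0]]
[0.27311954 0.56154739 0.23014441] [[-8.99227330e-01  4.37480478e-01 -1.01980323e-03]
 [ 4.37481611e-01  8.99225949e-01 -1.59147694e-03]
 [ 2.20793434e-04 -1.87724472e-03 -9.99998214e-01]] 1.0003307984066492
```

View pics/top0.png

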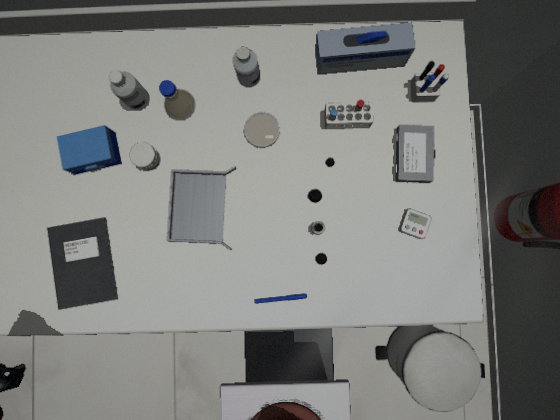

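View pics/scene0.png

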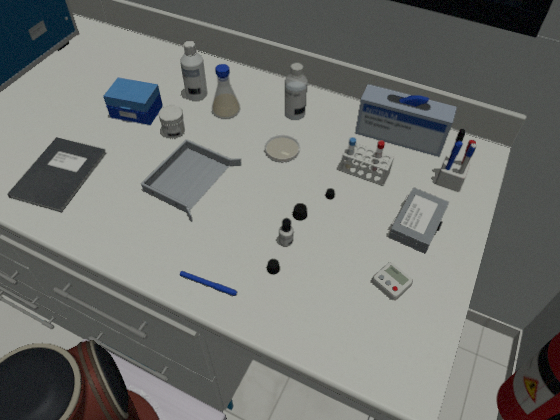

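The top view shows the small stopper at (330,162), large at (315,196), bottle at (317,228) and medium at (321,258). The tray mouth is at about column 226, rows 172–244, the dish at (262,130), and the marker at (281,298). The scene view agrees.

```bash
cat >> h.py <<'E'
def stoppers(im,P,lo=55,box=(150,140,360,275)):
    "dark blobs in the top picture -> (area, x, y) at half height"
    x0,y0,x1,y1=box
    m=(im.max(2)<lo).astype(np.uint8);k=np.zeros_like(m);k[y0:y1,x0:x1]=m[y0:y1,x0:x1]
    n,_,s,c=cv2.connectedComponentsWithStats(k)
    return [(int(s[i,4]),c[i].round(1),ray(P,c[i],.013)[:2].round(4)) for i in range(1,n) if s[i,4]>15]
E
python3 - <<'E'
from h import *
im=cv2.imread("pics/top0.png");P=arm.camera_params("top")
for r in stoppers(im,P):print(*r)
for nm,uv,z in [("dish",(262,130),.015),("bottletop",(319,228),.076),("marker L",(255,299),.01),("marker R",(307,296),.01)]:print(nm,ray(P,uv,z)[:2].round(3))
cv2.imwrite("pics/trayzoom.png",cv2.resize(im[120:275,150:350],None,fx=4,fy=3.8,interpolation=cv2.INTER_CUBIC)[:600])
E
```

```text
52 [329.7 162. ] [ 0.6953 -0.1291]
17 [154.1 166.6] [0.6976 0.3155]
131 [314.6 195.5] [ 0.6114 -0.0882]
52 [317.9 227.1] [ 0.532  -0.0938]
90 [320.8 258.4] [ 0.4541 -0.0982]
dish [0.783 0.04 ]
bottletop [ 0.526 -0.093]
marker L [0.359 0.068]
marker R [ 0.363 -0.061]
```

View pics/trayzoom.png

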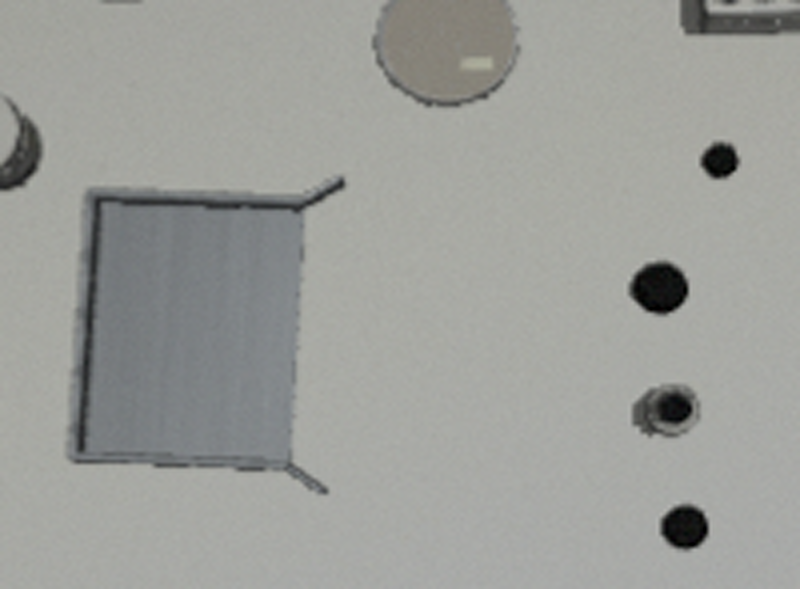

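```bash
cat >> h.py <<'E'
def go(x,y,z,head=None):
    "what is left to a target, in tool axes and row units"
    o=arm.get_obs();R=np.array(o["eef_rot"]);p=np.array(o["ee_pos"])
    h=np.degrees(np.arctan2(R[1,0],R[0,0]));d=R.T@(np.array([x,y,z])-p)/.02
    print("t",round(o["t"],2),"pos",p.round(4),"head",round(h,1),"units",d.round(2),"turn",None if head is None else round(np.radians(h-head)/.12,2),"F",np.round(o["contact_force"],1))
E
python3 - <<'E'
from h import *
P=arm.camera_params("top")
for n,zx,zy in [("mouth far",303,205),("mouth near",290,463),("back far",97,200),("back near",82,455),("wing far",343,180),("wing near",325,492)]:
    print(n,ray(P,(150+zx/4,120+zy/3.8),0 if "wing" not in n else .028)[:2].round(3))
Ps=arm.camera_params("scene")
for n,uv in [("med",(273.5,267)),("large",(300,212)),("small",(330.5,194))]:print(n,ray(Ps,uv,.012)[:2].round(3))
E
```

```text
mouth far [0.675 0.136]
mouth near [0.503 0.147]
back far [0.683 0.267]
back near [0.512 0.278]
wing far [0.686 0.107]
wing near [0.483 0.122]
med [ 0.453 -0.101]
large [ 0.613 -0.09 ]
small [ 0.695 -0.132]
```

Call:
{"name": "play_rows", "arguments": {
  "moves": [0,0,0.5,0,0,0.93,20,0,0,0.5,0,0,0.93,20,0,0,0.5,0,0,0.93,20,0,0,0.5,0,0,0.93,20,0,0,0.5,0,0,0.93,20,0,0,0.5,0,0,0.93,20,0,0,0.5,0,0,0.93,20,0,0,0.5,0,0,0.93,20,0,0,0.5,0,0,0.93,20,0,0,0.5,0,0,0.93,20]
}}

```text
t: 1.35
ee_pos: [0.2732, 0.5616, 0.1303]
eef_rot: [[0.002, 1.0, -0.001], [1.0, -0.002, -0.001], [-0.001, -0.001, -1.0]]
contact_force: [0.9, -0.5, -0.9]
finger_gap: 0.231
finger_force: 0.0
```

```bash
python3 -c "
from h import *
go(.454,-.150,.13,90)"
```

```text
t 1.35 pos [0.2732 0.5616 0.1303] head 89.9 units [-35.56   9.1    0.04] turn -0.01 F [ 0.9 -0.5 -0.9]
```

Call:
{"name": "play_rows", "arguments": {
  "moves": [-1,0.5,0,0,0,0,20,-1,0.5,0,0,0,0,20,-1,0.5,0,0,0,0,20,-1,0.5,0,0,0,0,20,-1,0.5,0,0,0,0,20,-1,0.5,0,0,0,0,20,-1,0.5,0,0,0,0,20,-1,0.5,0,0,0,0,20,-1,0.5,0,0,0,0,20,-1,0.5,0,0,0,0,20,-1,0.5,0,0,0,0,20,-1,0.5,0,0,0,0,20,-1,0.5,0,0,0,0,20,-1,0.5,0,0,0,0,20,-1,0.5,0,0,0,0,20,-1,0.5,0,0,0,0,20,-1,0.5,0,0,0,0,20,-1,0.5,0,0,0,0,20]
}}

```text
t: 3.6
ee_pos: [0.4544, 0.2009, 0.1314]
eef_rot: [[-0.002, 1.0, 0.0], [1.0, 0.002, 0.0], [0.0, 0.0, -1.0]]
contact_force: [0.3, -0.2, -0.3]
finger_gap: 0.236
finger_force: 0.0
```

Call:
{"name": "play_rows", "arguments": {
  "moves": [-1,0,0,0,0,0,20,-1,0,0,0,0,0,20,-1,0,0,0,0,0,20,-1,0,0,0,0,0,20,-1,0,0,0,0,0,20,-1,0,0,0,0,0,20,-1,0,0,0,0,0,20,-1,0,0,0,0,0,20,-1,0,0,0,0,0,20,-1,0,0,0,0,0,20,-1,0,0,0,0,0,20,-1,0,0,0,0,0,20,-1,0,0,0,0,0,20,-1,0,0,0,0,0,20,-1,0,0,0,0,0,20,-1,0,0,0,0,0,20,-1,0,0,0,0,0,20,-0.5,0.1,0,0,0,0,20]
}}

```text
t: 5.85
ee_pos: [0.4564, -0.1489, 0.1314]
eef_rot: [[-0.001, 1.0, 0.0], [1.0, 0.001, -0.0], [-0.0, 0.0, -1.0]]
contact_force: [0.6, 0.2, 0.3]
finger_gap: 0.234
finger_force: 0.0
```

Run:
```python
from h import *
im,d=arm.grab_frame("scene");cv2.imwrite("pics/s1.png",im)
go(.454,-.150,.006,90)
```

```text
t 5.9 pos [ 0.4568 -0.1495  0.1315] head 90.0 units [-0.02 -0.14  6.28] turn 0.0 F [-1.4 -0.5  0.5]
```

View pics/s1.png

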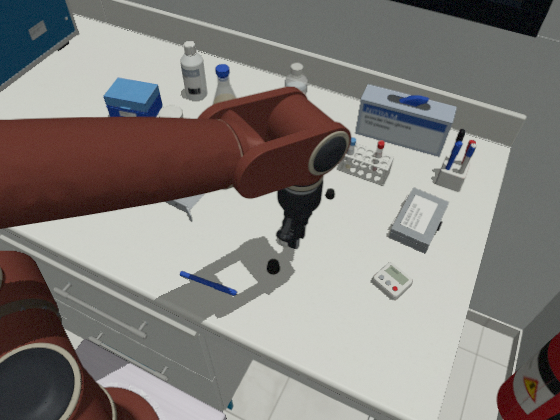

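The gripper hangs over the bench at about (290,235). It is behind the medium stopper (273,267) and clear of it, and nothing has been disturbed.

Call:
{"name": "play_rows", "arguments": {
  "moves": [0,-0.14,0.9,0,0,0,20,0,0,0.9,0,0,0,20,0,0,0.9,0,0,0,20,0,0,0.9,0,0,0,20,0,0,0.9,0,0,0,20,0,0,0.9,0,0,0,20,0,0,0.9,0,0,0,20,0.2,0,0,0,0,0,20,0.4,0,0,0,0,0,20,0.4,0,0,0,0,0,20,0.4,0,0,0,0,0,20,0.4,0,0,0,0,0,20,0.4,0,0,0,0,0,20,0.4,0,0,0,0,0,20]
}}

```text
t: 7.65
ee_pos: [0.4541, -0.0952, 0.0055]
eef_rot: [[-0.002, 1.0, 0.0], [1.0, 0.002, -0.0], [-0.0, 0.0, -1.0]]
contact_force: [0.5, -0.3, 0.9]
finger_gap: 0.23
finger_force: 0.4
```

Run:
```python
from h import *
im,d=arm.grab_frame("scene");cv2.imwrite("pics/s2.png",cv2.resize(im[150:330,180:420],None,fx=3,fy=3))
go(.454,-.05,.006,90)
```

```text
t 7.7 pos [ 0.4539 -0.0944  0.0053] head 90.1 units [ 2.22  0.01 -0.03] turn 0.02 F [0.4 1.  0.1]
```

View pics/s2.png

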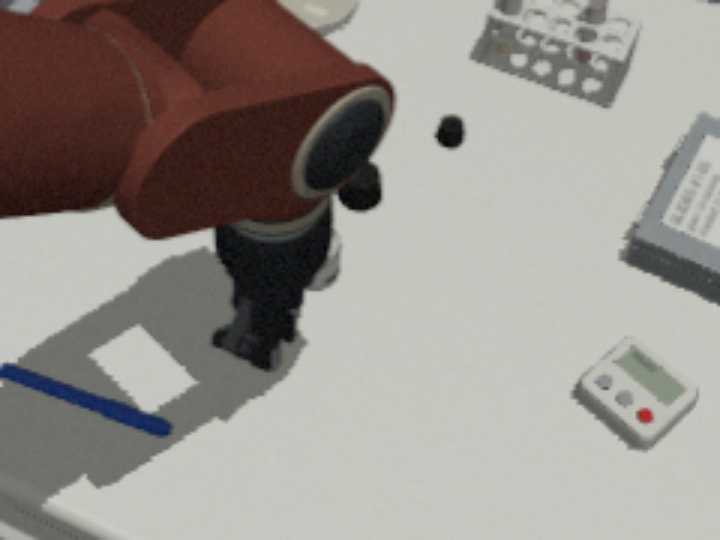

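The push is working. The bottle still stands at about (330,262) in the crop, and the medium stopper is hidden ahead of the fingers. Next I steer towards the tray.

Call:
{"name": "play_rows", "arguments": {
  "moves": [0.4,0,0,0,0,0,20,0.4,0,0,0,0,0,20,0.4,0,0,0,0,0,20,0.4,0,0,0,0,0,20,0.4,0,0,0,0,0.5,20,0.4,0,0,0,0,0.5,20,0.4,0,0,0,0,0.5,20,0.4,0,0,0,0,0.5,20,0.4,0,0,0,0,0.5,20,0.4,0,0,0,0,0.5,20,0.4,0,0,0,0,0.5,20,0.4,0,0,0,0,0.5,20,0.4,0,0,0,0,0.5,20,0.4,0,0,0,0,0.5,20,0.4,0,0,0,0,0,20,0.4,0,0,0,0,0,20,0.4,0,0,0,0,0,20,0.4,0,0,0,0,0,20]
}}

```text
t: 9.95
ee_pos: [0.493, 0.0392, 0.0053]
eef_rot: [[0.563, 0.827, -0.0], [0.827, -0.563, -0.0], [-0.0, -0.0, -1.0]]
contact_force: [-0.1, -0.9, -0.2]
finger_gap: 0.236
finger_force: 0.1
```

Run:
```python
from h import *
im,d=arm.grab_frame("top");cv2.imwrite("pics/t3.png",cv2.resize(im[120:320,150:350],None,fx=3,fy=3))
go(.519,.073,.006,86)
```

```text
t 10.0 pos [0.4936 0.0398 0.0055] head 55.8 units [ 2.09  0.12 -0.03] turn -4.4 F [-0.5  0.2  0.8]
```

View pics/t3.png

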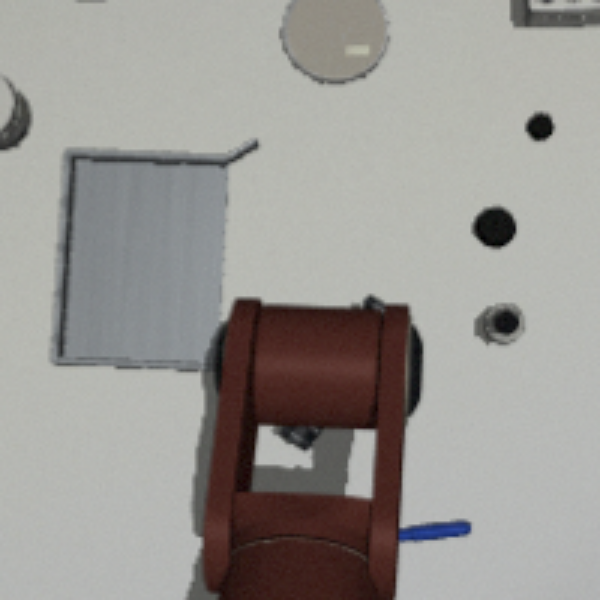

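The medium stopper has left its old place and is under the arm. The bottle, at crop (505,323), has not moved. Continuing.

Call:
{"name": "play_rows", "arguments": {
  "moves": [0.4,0,0,0,0,0,20,0.4,0,0,0,0,0,20,0.4,0,0,0,0,0,20,0.4,0,0,0,0,0,20,0.4,0,0,0,0,0,20,0.4,0,0,0,0,-0.5,20,0.4,0,0,0,0,-0.5,20,0.4,0,0,0,0,-0.5,20,0.4,0,0,0,0,-0.5,20,0.4,0,0,0,0,-0.5,20,0.4,0,0,0,0,-0.5,20,0.4,0,0,0,0,-0.5,20,0.4,0,0,0,0,-0.5,20,0.4,0,0,0,0,-0.5,20]
}}

```text
t: 11.75
ee_pos: [0.5405, 0.139, 0.0053]
eef_rot: [[0.056, 0.998, 0.0], [0.998, -0.056, -0.0], [-0.0, 0.0, -1.0]]
contact_force: [-0.3, -0.3, -0.5]
finger_gap: 0.235
finger_force: 0.1
```

Run:
```python
from h import *
im,d=arm.grab_frame("scene");cv2.imwrite("pics/s4.png",cv2.resize(im[100:280,120:360],None,fx=3,fy=3))
go(.55,.19,.006,86)
```

```text
t 11.8 pos [0.5405 0.1398 0.0054] head 86.9 units [ 2.53  0.34 -0.03] turn 0.13 F [0.4 0.5 0.5]
```

View pics/s4.png

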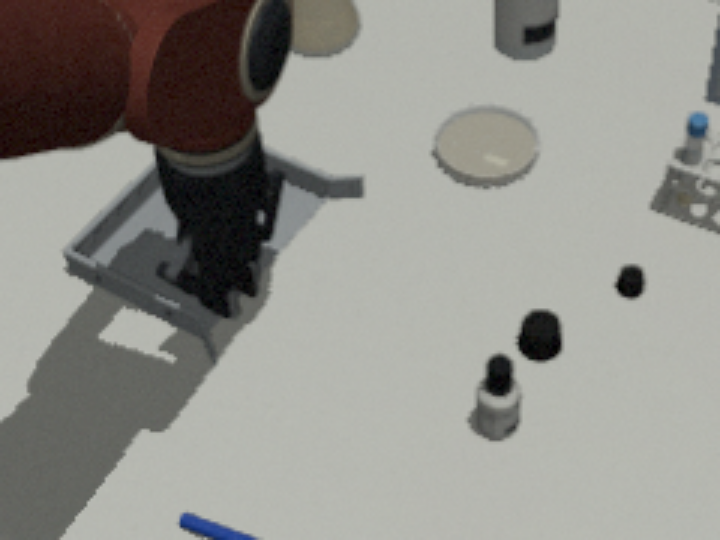

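The fingers are at the tray mouth at crop (235,300), between the wings. The bottle and the other stoppers have not moved. I push in, back off and lift.

Call:
{"name": "play_rows", "arguments": {
  "moves": [0.4,0.05,0,0,0,0,20,0.4,0.05,0,0,0,0,20,0.4,0.05,0,0,0,0,20,0.4,0.05,0,0,0,0,20,0.4,0.05,0,0,0,0,20,0.3,0.05,0,0,0,0,20,0.1,0,0,0,0,0,20,-0.3,0,0,0,0,0,20,-0.7,0,0,0,0,0,20,-1,0,0,0,0,0,20,-1,0,0,0,0,0,20,-1,0,-1,0,0,0,16,-1,0,-1,0,0,0,16,-1,0,-1,0,0,0,16,-1,0,-1,0,0,0,16,-1,0,-1,0,0,0,16,-1,0,-1,0,0,0,16]
}}

```text
t: 13.92
ee_pos: [0.5384, 0.0049, 0.1266]
eef_rot: [[0.058, 0.998, 0.0], [0.998, -0.058, -0.0], [-0.0, 0.0, -1.0]]
contact_force: [-0.0, 0.0, -0.7]
finger_gap: 0.19
finger_force: 0.0
```

```bash
python3 -c "
from h import *
go(.705,-.174,.125,103.2)"
```

```text
t 13.93 pos [0.5384 0.0049 0.1266] head 86.7 units [-8.45  8.84  0.08] turn -2.41 F [-0.   0.  -0.7]
```

Call:
{"name": "play_rows", "arguments": {
  "moves": [-0.85,0.88,0,0,0,0,16,-0.85,0.88,0,0,0,0,16,-0.85,0.88,0,0,0,0,16,-0.85,0.88,0,0,0,0,16,-0.85,0.88,0,0,0,0,16,-0.85,0.88,0,0,0,0,16,-0.85,0.88,0,0,0,0,16,-0.85,0.88,0,0,0,0,16,-0.85,0.88,0,0,0,0,16,-0.85,0.88,0,0,0,-0.6,16,0,0,0,0,0,-0.6,16,0,0,0,0,0,-0.6,16,0,0,0,0,0,-0.6,16]
}}

```text
t: 15.55
ee_pos: [0.7042, -0.1745, 0.1258]
eef_rot: [[-0.23, 0.973, -0.0], [0.973, 0.23, 0.0], [0.0, -0.0, -1.0]]
contact_force: [-0.1, 1.2, 0.0]
finger_gap: 0.188
finger_force: 0.0
```

Run:
```python
from h import *
go(.705,-.174,.005,103.2)
im,d=arm.grab_frame("top");cv2.imwrite("pics/t5.png",cv2.resize(im[120:320,150:400],None,fx=3,fy=3))
for r in stoppers(im,arm.camera_params("top"),40):print(*r)
```

```text
t 15.55 pos [ 0.7042 -0.1745  0.1258] head 103.3 units [0.02 0.05 6.04] turn 0.02 F [-0.1  1.2  0. ]
173 [352.8 148.9] [ 0.727  -0.1889]
18 [356.9 141.2] [ 0.7465 -0.2001]
100 [313.6 195.4] [ 0.6117 -0.0857]
84 [197.6 223.6] [0.5496 0.2066]
```

View pics/t5.png

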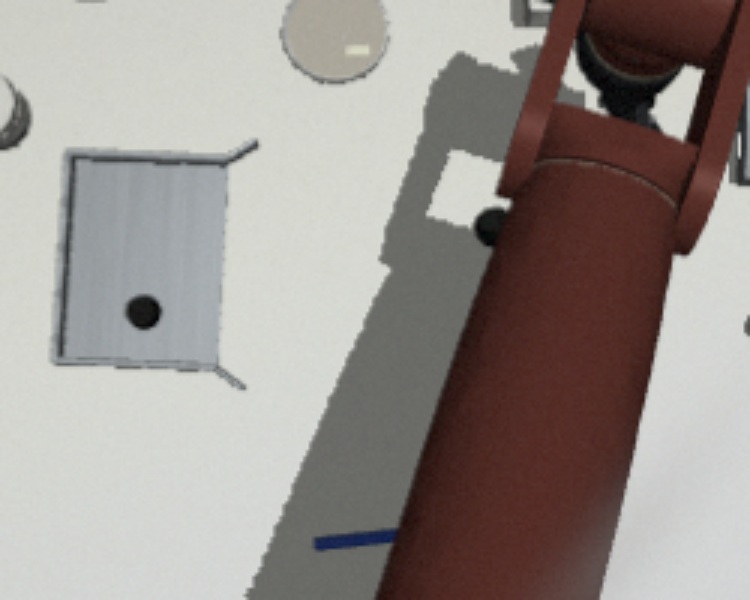

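The medium stopper is inside the tray at crop (143,312), world (0.55, 0.207). The arm is behind the small stopper.

Call:
{"name": "play_rows", "arguments": {
  "moves": [0,0,0.86,0,0,0,16,0,0,0.86,0,0,0,16,0,0,0.86,0,0,0,16,0,0,0.86,0,0,0,16,0,0,0.86,0,0,0,16,0,0,0.86,0,0,0,16,0,0,0.86,0,0,0,16,0.2,0,0,0,0,0,16,0.4,0,0,0,0,0,16,0.4,0,0,0,0,0,16,0.4,0,0,0,0,0,16,0.4,0,0,0,0,0,16,0.4,0,0,0,0,0,16,0.4,0,0,0,0,0,16,0.4,0,0,0,0,0,16,0.4,0,0,0,0,0,16,0.4,0,0,0,0,0,16,0.4,0,0,0,0,0,16,0.4,0,0,0,0,0,16,0.4,0,0,0,0,0,16]
}}

```text
t: 18.1
ee_pos: [0.6815, -0.0757, 0.0049]
eef_rot: [[-0.228, 0.974, -0.0], [0.974, 0.228, 0.0], [0.0, -0.0, -1.0]]
contact_force: [0.5, -1.3, 1.0]
finger_gap: 0.187
finger_force: 0.3
```

Run:
```python
from h import *
go(.62,.183,.005,103.2)
im,d=arm.grab_frame("scene");cv2.imwrite("pics/s6.png",cv2.resize(im[100:280,180:420],None,fx=3,fy=3))
```

```text
t 18.1 pos [ 0.6815 -0.0757  0.0049] head 103.2 units [13.29 -0.04 -0.  ] turn -0.0 F [ 0.5 -1.3  1. ]
```

View pics/s6.png

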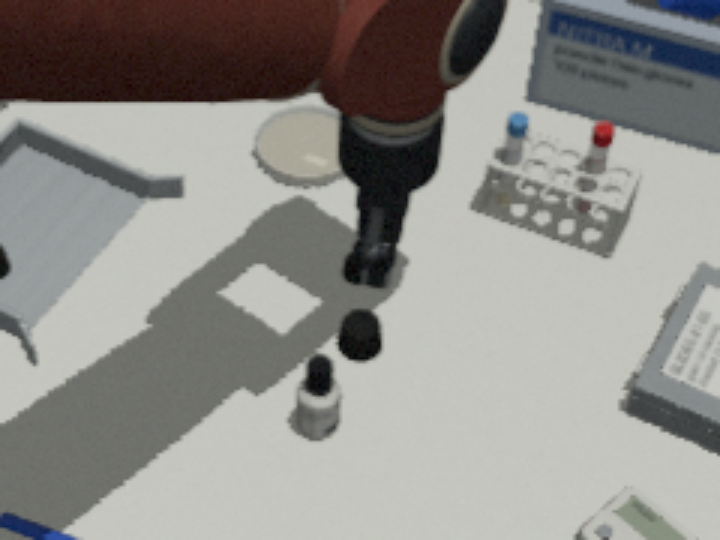

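The fingers at crop (370,265) have swept the small stopper from its place. The large stopper (360,335) and the bottle (318,400) have not moved.

Call:
{"name": "play_rows", "arguments": {
  "moves": [0.4,0,0,0,0,0,16,0.4,0,0,0,0,0,16,0.4,0,0,0,0,0,16,0.4,0,0,0,0,0,16,0.4,0,0,0,0,0,16,0.4,0,0,0,0,0,16,0.4,0,0,0,0,0,16,0.4,0,0,0,0,0,16,0.4,0,0,0,0,0,16,0.4,0,0,0,0,0,16,0.4,0,0,0,0,0,16,0.4,0,0,0,0,0,16,0.4,0,0,0,0,0,16,0.4,0,0,0,0,0,16,0.4,0,0,0,0,0,16,0.4,0,0,0,0,0,16,0.4,0,0,0,0,0,16,0.4,0,0,0,0,0,16,0.4,0,0,0,0,0,16,0.4,0,0,0,0,0,16]
}}

```text
t: 20.65
ee_pos: [0.645, 0.0801, 0.0049]
eef_rot: [[-0.228, 0.974, -0.0], [0.974, 0.228, 0.0], [0.0, -0.0, -1.0]]
contact_force: [-0.9, 0.3, 0.2]
finger_gap: 0.185
finger_force: 0.1
```

Call:
{"name": "play_rows", "arguments": {
  "moves": [0.4,0,0,0,0,0,16,0.4,0,0,0,0,0,16,0.4,0,0,0,0,0,16,0.4,0,0,0,0,0,16,0.4,0,0,0,0,0,16,0.4,0,0,0,0,0,16,0.4,0,0,0,0,0,16,0.4,0,0,0,0,0,16,0.4,0,0,0,0,0,16,0.4,0,0,0,0,0,16,0.4,0,0,0,0,0,16,0.4,0,0,0,0,0,16,0.3,0,0,0,0,0,16,0.1,0,0,0,0,0,16,-0.3,0,0,0,0,0,16,-0.7,0,0,0,0,0,16,-1,0,0,0,0,0,16,-1,0,0,0,0,0,16]
}}

```text
t: 22.9
ee_pos: [0.6355, 0.1205, 0.005]
eef_rot: [[-0.227, 0.974, 0.0], [0.974, 0.227, -0.0], [-0.0, 0.0, -1.0]]
contact_force: [-0.4, 0.7, 0.3]
finger_gap: 0.187
finger_force: 0.0
```

Call:
{"name": "play_rows", "arguments": {
  "moves": [-1,0,-1,0,0,0,22,-1,0,-1,0,0,0,22,-1,0,-1,0,0,0,22,-1,0,-1,0,0,0,22,-1,0,-1,0,0,0,22,-1,0,-1,0,0,0,22]
}}

```text
t: 23.65
ee_pos: [0.6627, 0.0044, 0.1264]
eef_rot: [[-0.228, 0.974, 0.0], [0.974, 0.228, -0.0], [-0.0, 0.0, -1.0]]
contact_force: [0.6, 0.4, 0.5]
finger_gap: 0.258
finger_force: 0.0
```

Run:
```python
from h import *
im,d=arm.grab_frame("top")
for r in stoppers(im,arm.camera_params("top"),40):print(*r)
go(.6185,-.144,.125,96)
```

```text
50 [303.5 149. ] [ 0.7305 -0.0641]
162 [241.3 170.9] [0.6794 0.0945]
413 [273.8 172.7] [0.6723 0.0125]
121 [314.6 195.5] [ 0.6112 -0.0882]
53 [200.4 197.3] [0.6155 0.1988]
82 [197.6 223.7] [0.5493 0.2066]
39 [318.2 227.3] [ 0.5313 -0.0945]
t 23.7 pos [0.6651 0.0019 0.13  ] head 103.1 units [-6.58 -3.92  0.25] turn 1.03 F [ 1.3 -1.4  2.4]
```

Call:
{"name": "play_rows", "arguments": {
  "moves": [-0.82,-0.49,0,0,0,0,22,-0.82,-0.49,0,0,0,0,22,-0.82,-0.49,0,0,0,0,22,-0.82,-0.49,0,0,0,0,22,-0.82,-0.49,0,0,0,0,22,-0.82,-0.49,0,0,0,0,22,-0.82,-0.49,0,0,0,0,22,-0.82,-0.49,0,0,0,0,22,0,0,0,0,0,0.5,22,0,0,0,0,0,0.5,22]
}}

```text
t: 24.95
ee_pos: [0.6158, -0.141, 0.1249]
eef_rot: [[-0.107, 0.994, 0.0], [0.994, 0.107, 0.0], [-0.0, 0.0, -1.0]]
contact_force: [-0.5, 0.1, -0.0]
finger_gap: 0.26
finger_force: 0.0
```

```bash
python3 -c "
from h import *
go(.6175,-.144,.005,96)"
```

```text
t 24.95 pos [ 0.6158 -0.141   0.1249] head 96.1 units [-0.16  0.07  6.  ] turn 0.02 F [-0.5  0.1 -0. ]
```

Call:
{"name": "play_rows", "arguments": {
  "moves": [-0.2,0.07,0.85,0,0,0,22,0,0,0.85,0,0,0,22,0,0,0.85,0,0,0,22,0,0,0.85,0,0,0,22,0,0,0.85,0,0,0,22,0,0,0.85,0,0,0,22,0,0,0.85,0,0,0,22,0.2,0,0,0,0,0,22,0.4,0,0,0,0,0,22,0.4,0,0,0,0,0,22,0.4,0,0,0,0,0,22,0.4,0,0,0,0,0,22,0.4,0,0,0,0,0,22,0.4,0,0,0,0,0,22,0.4,0,0,0,0,0,22,0.4,0,0,0,0,0,22,0.4,0,0,0,0,0,22,0.4,0,0,0,0,0,22,0.4,0,0,0,0,0,22,0.4,0,0,0,0,0,22]
}}

```text
t: 27.45
ee_pos: [0.6068, -0.0439, 0.0059]
eef_rot: [[-0.11, 0.994, -0.0], [0.994, 0.11, -0.0], [-0.0, -0.0, -1.0]]
contact_force: [-0.2, -1.2, 2.2]
finger_gap: 0.259
finger_force: 0.7
```

Run:
```python
from h import *
im,d=arm.grab_frame("top")
for r in stoppers(im,arm.camera_params("top"),40):print(*r)
go(.586,.159,.005,96)
```

```text
44 [265.4 178. ] [0.6594 0.034 ]
51 [328.8 188.5] [ 0.6279 -0.1243]
65 [272.6 199.5] [0.6046 0.0174]
53 [200.4 197.3] [0.6155 0.1988]
254 [295.7 207.9] [ 0.5817 -0.0398]
86 [197.6 223.8] [0.5492 0.2066]
72 [258.7 256.5] [0.4634 0.0555]
t 27.5 pos [ 0.6066 -0.043   0.0058] head 96.3 units [10.15  0.09  0.05] turn 0.05 F [0.4 0.8 0.9]
```

Call:
{"name": "play_rows", "arguments": {
  "moves": [0.4,0,0,0,0,0,22,0.4,0,0,0,0,0,22,0.4,0,0,0,0,0,22,0.4,0,0,0,0,0,22,0.4,0,0,0,0,0,22,0.4,0,0,0,0,0,22,0.4,0,0,0,0,0,22,0.4,0,0,0,0,0,22,0.4,0,0,0,0,0,22,0.4,0,0,0,0,0,22,0.4,0,0,0,0,0,22,0.4,0,0,0,0,0,22,0.4,0,0,0,0,0,22,0.4,0,0,0,0,0,22,0.4,0,0,0,0,0,22,0.4,0,0,0,0,0,22,0.4,0,0,0,0,0,22,0.4,0,0,0,0,0,22,0.4,0,0,0,0,0,22,0.4,0,0,0,0,0,22]
}}

```text
t: 30.0
ee_pos: [0.5893, 0.1151, 0.0059]
eef_rot: [[-0.11, 0.994, 0.0], [0.994, 0.11, 0.0], [0.0, 0.0, -1.0]]
contact_force: [0.2, -0.6, 0.5]
finger_gap: 0.256
finger_force: 0.2
```

Call:
{"name": "play_rows", "arguments": {
  "moves": [0.4,0,0,0,0,0,22,0.4,0,0,0,0,0,22,0.4,0,0,0,0,0,22,0.4,0,0,0,0,0,22,0.4,0,0,0,0,0,22,0.3,0,0,0,0,0,22,0.1,0,0,0,0,0,22,-0.3,0,0,0,0,0,22,-0.7,0,0,0,0,0,22,-1,0,0,0,0,0,22,-1,0,0,0,0,0,22,-1,0,-1,0,0,0,22,-1,0,-1,0,0,0,22,-1,0,-1,0,0,0,22,-1,0,-1,0,0,0,22,-1,0,-1,0,0,0,22,-1,0,-1,0,0,0,22,0,0,0,0,0,0,22]
}}

```text
t: 32.25
ee_pos: [0.6055, -0.0183, 0.1287]
eef_rot: [[-0.108, 0.994, 0.004], [0.994, 0.108, -0.001], [-0.001, 0.004, -1.0]]
contact_force: [-0.4, 0.1, 1.0]
finger_gap: 0.258
finger_force: 0.0
```

Run:
```python
from h import *
im,d=arm.grab_frame("top");cv2.imwrite("pics/t9.png",cv2.resize(im[100:320,140:440],None,fx=2.6,fy=2.6))
for r in stoppers(im,arm.camera_params("top"),40):print(*r)
go(.586,.159,.005,96)
```

```text
44 [245.5 169.8] [0.682  0.0837]
79 [318.8 178.9] [ 0.653  -0.1003]
155 [254.4 199.8] [0.6051 0.0629]
303 [285.  204.1] [ 0.5919 -0.0134]
53 [200.4 197.3] [0.6155 0.1988]
128 [205.7 211.2] [0.5801 0.1859]
85 [197.6 223.7] [0.5494 0.2066]
40 [318.2 227.2] [ 0.5315 -0.0943]
t 32.3 pos [ 0.6044 -0.0173  0.1269] head 96.2 units [8.86 0.03 6.1 ] turn 0.03 F [-0.3 -0.6 -0.2]
```

View pics/t9.png

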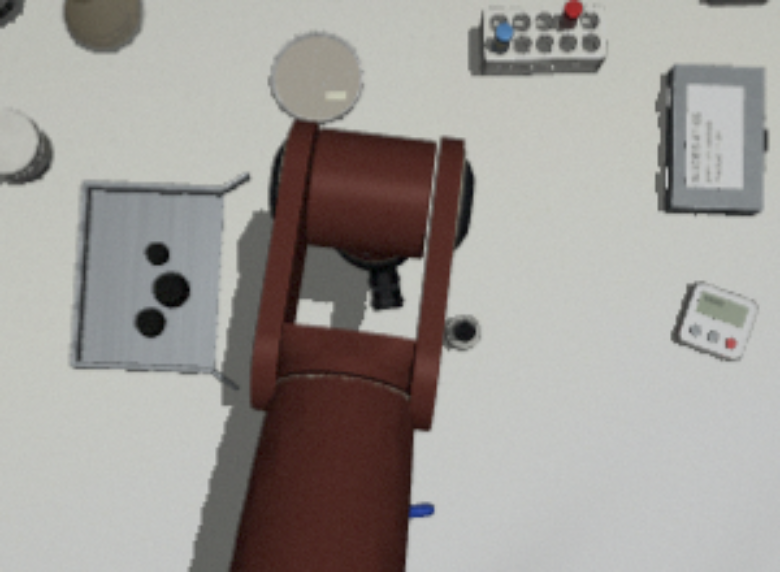

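All three stoppers stand inside the tray, at (157,254), (171,289) and (150,322), well past the mouth line at about column 220. The bottle (463,332), dish, timer and marker are where they were, and the arm is clear.

```bash
python3 -c "
from rig import arm
print(arm.finish_job())"
```

```text
the job is handed in; nothing more can be done
None
```

All three stoppers were swept into the catch tray, standing well past its mouth, with the bottle, petri dish, marker and timer left where they were; the job was handed in at about 32 s.

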